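Index the slicing guide one hole towards the lemon

TASK

The swinging guide arm on the chopping board is locked in the middle hole of its arc by a spring pin. Hook a fingertip under the pin's pull ring (do not pinch or force it), lift the pin, swing the arm one hole towards the lemon and let the pin drop fully home in that hole. Leave the lemon, the salt shaker and the spice jar where they stand.

Things in the scene. Friction and masses are not known exactly. Their poses are not given: they have to be found in the camera images.
- board: Wooden chopping board, 230 (x) x 340 (y) x 22 mm, fixed to the worktop; origin at the centre of its underside, x away from the robot. On it a swing arm: vertical pivot at board (-85, 0) mm, radius 170 mm to the pin; under the arm's end a steel arc with 5 holes, 15 deg apart, top 36 mm above the worktop. Arm and fence up to 60 mm, pin boss up to 62 mm.
- ring (a point): Centre of the opening of the pin's steel pull ring, a D of 8 mm rod, opening 56 mm wide and 46 mm high, square to the arm. Its plane leans 45 deg: the ring's top lies farther from the pivot than its foot; a finger enters pointing away from the pivot and 45 deg down. Centre 91 mm above the worktop (pin home), 189 mm from the pivot axis; put it 25 mm or more through.
- ring_top (a point): Middle of the ring's top bar (its centreline), the bar under which the finger lifts; 208 mm from the pivot axis, 110 mm above the worktop with the pin home.
- guide_arm (a joint): Angle of the arm about its upright pivot, rad: 0 in the middle hole, positive anticlockwise from above (towards the board's +y side, the robot's left). Holes at -0.524, -0.262, 0, 0.262, 0.524; 0.009 play in a hole. Light friction (0.08 N m): it stays where it is left while the pin is up.
- index_pin (a joint): Lift of the pin, m: 0 fully home, end stop at 0.030. 12 mm of lift clears the hole; aim at 0.016 to 0.022. The spring and weight pull it down with about 4.6 N at home and 9 N at the stop. Its round tip rides on the arc between the holes and drops into a hole by itself when within about 3 mm.
- lemon: Yellow lemon, 71 x 53 x 51 mm, lying loose on the board's left or right side (board y about +125 or -125 mm); it marks the side to swing to. Origin at its underside.
- salt_shaker: Glass salt shaker with a grey cap, 44 mm across, 90 mm high, standing loose on the board's other side; origin at the centre of its underside.
- spice_jar: Spice jar with a black cap, 45 mm across, 105 mm high, loose on the worktop behind the board; origin at the centre of its underside.
Things that resemble listed ones, but are neither listed nor needed, are in the scene too. What is meant by the lemon is not orange or purple, and is the larger of those in its own colour.

How it is judged:
By the outcome, as a careful person would: the job done as asked, in the order asked, and still so for the second after the job is handed in, with the robot touching nothing.
It also fails if it takes over 43 s, if anything falls off the work surface, if the arm or the gripper's body presses on something with over 40 N, if the wrist force passes 120 N, or if a joint passes its speed limit or range.

ROBOT

A 7-joint arm with a two-finger parallel gripper is mounted at the origin on a cart in front of the work surface, level with it; the furniture and walls round the work are solid. World frame = base frame: x ahead of the robot, y to its left, z up, the work surface at z = 0. Lengths are in m, angles in rad, forces in N, time in s.
With the tool pointing down it reaches from about 0.425 to 0.925 m from the base axis. Payload 6.8 kg.
Tool frame: the origin (TCP) lies at the very end of the fingers, on their centre line; the grasp point (between the pads) lies 19 mm behind it (ctrl.tcp_to_grasp is the distance from the TCP to the grasp point, in m); z points along the fingers, y is the line along which they close (so a half turn about z gives the same grasp; the last joint's range is limited). The gripper opens to 85 mm and grips with 20 to 120 N. Pads are 22 mm wide; open, the fingers measure 114 mm over their backs; the gripper's body (76 mm by 85 mm) begins 54 mm behind the grasp point. The pads swing forward as they close: fully open they stand 13 mm farther back than shut.
Start: joints at [1.009, 0.477, 0.022, 1.555, -0.011, 1.109, -0.083], TCP at [0.296, -0.607, 0.231] pointing down, gripper open.
Joint ranges: [-2.96, 2.96], [-0.34, 2.1], [-1.41, 1.46], [0.24, 2.44], [-1.37, 4.51], [0.17, 1.92], [-2.96, 2.96]. Speed limits (rad/s): [2.39, 2.39, 3.14, 3.14, 3.14, 3.14, 3.14].

INTERFACE

Orientations are given as a unit quaternion [x, y, z, w].
In Python, from rig import ctrl, optics gives the robot as it stands.
- The arm moves only by the tool jog_arm, never from a script. Its argument "rows" is a list of rows, each a list of 3 entries, a list of its own where there are three numbers: the closure in counts, from 0 (fully open) to 255 (shut), then the shift along the tool's x, y, z in mm, then the turn about the tool's z in degrees. In form: [[fingers, [dx, dy, dz], yaw], ...]. A call has 1 to 5 rows; each row is the pose to reach, as a shift and turn from the pose commanded when the call began, along the tool's axes at that moment; what a row does not reach only later rows make up. A row lasts 1/12 s, in which the tool goes at most 41.7 mm and 7.16 degrees, less where a joint would pass 70% of its speed; a pose out of reach is approached as far as the arm can. A call with a gripper value outside its range is refused whole. The fingers move at their own pace and stop on an object; "newtons" is the grip in N (left out, the last holds). Time passes only in rows, so rows that repeat a pose let the fingers close. It gives the time, the measured TCP pose, the force, the opening and the grip force at its end, in the units of the state.
- ctrl.get_obs(): the state, without advancing time (a new reading comes with each control period).
- optics.get_image(name): name is "scene" or "top"; returns (picture, depth): 420x560x3 uint8, red, green, blue; 420x560 float32, m along the optical axis (not along the pixel's ray), 0 where there is no reading.
- optics.camera_info(name): a dict with "mtx" (3x3 intrinsics, pixels), "R" (3x3) and "t" (3): a world point X has camera coordinates R X + t. Camera axes: x right, y down, z forward; pixel columns grow to the right and rows downward; lengths in m; the calibration is good to about 2 mm. A picture is of the moment at which its call begins. camera_info takes no time and is no camera call.
- ctrl.finish_job(): hands the job in; it is judged then, once.
The state is a dict: "clock": time; "q": joint angles; "qvel": joint speeds; "joint_efforts": joint torques, N m; "position": TCP position; "tcp_rot": TCP orientation; "ft_force": force on the tool from outside, world axes, zero at the start; "wrist_torque": the same for the moment, N m; "opening": finger opening in m; "finger_force": force on a finger pad.
Only numpy, scipy, OpenCV 4.12 (cv2) and the standard library are available. Lean on these libraries where they do the work, as an engineer would, in place of code of your own. Each camera call takes 0.05 s, during which the arm holds its last target. There are 200 camera calls.

## Working session

There is one attempt and no reset: what is moved stays moved. The work goes in short steps, Python scripts to look and compute and a tool call to move; the robot and the scene stay as the last step left them, time stands still between calls to the robot, and variables do not carry over. Pictures are saved under pics/ and viewed, at most 10 in all, crops included, and the job is handed in when it is done.

Besides the shell and the picture viewer there is one more tool, called after "Call:" as name([rows], argument=value, ...), one row to a line, values as JSON. jog_arm: Moves the arm, as the interface text tells. Its arguments: {"type":"object","properties":{"rows":{"type":"array","items":{"type":"array"}},"newtons":{"type":"number"}},"required":["rows"]}

```bash
ls; mkdir -p pics
python3 - <<'E'
from rig import ctrl, optics
import cv2, numpy as np
for n in("scene","top"):
    im,d=optics.get_image(n); np.savez(f"{n}0.npz",im=im,d=d)
    cv2.imwrite(f"pics/{n}0.png",im[:,:,::-1])
    c=optics.camera_info(n); print(n,c["mtx"].round(1).tolist(),c["R"].round(3).tolist(),c["t"].round(3).tolist())
o=ctrl.get_obs();print({k:np.round(v,3).tolist() for k,v in o.items()})
E
```

```text
pics
scene [[507.2, 0.0, 280.4], [0.0, 507.2, 204.9], [0.0, 0.0, 1.0]] [[0.997, -0.068, 0.024], [-0.015, -0.524, -0.852], [0.071, 0.849, -0.523]] [-0.601, 0.187, 1.152]
top [[417.0, 0.0, 274.4], [0.0, 417.0, 206.3], [0.0, 0.0, 1.0]] [[-0.029, -0.999, -0.026], [-0.997, 0.03, -0.073], [0.074, 0.024, -0.997]] [0.223, 0.615, 0.961]
{'clock': 0.1, 'q': [1.009, 0.478, 0.022, 1.556, -0.012, 1.109, -0.083], 'qvel': [0.0, -0.001, 0.001, -0.002, -0.0, -0.002, 0.001], 'joint_efforts': [0.004, -59.777, 1.614, -28.196, 0.013, 0.005, -0.0], 'position': [0.296, -0.606, 0.23], 'tcp_rot': [0.974, 0.225, -0.0, -0.001], 'ft_force': [0.682, -0.897, -0.228], 'wrist_torque': [-0.022, -0.05, 0.015], 'finger_force': 0.0, 'opening': 0.085}
```

View pics/scene0.png

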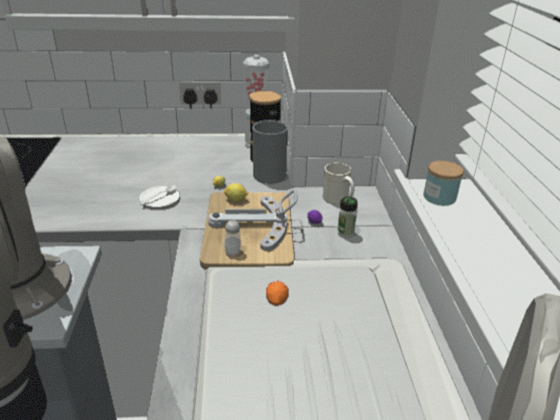

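View pics/top0.png

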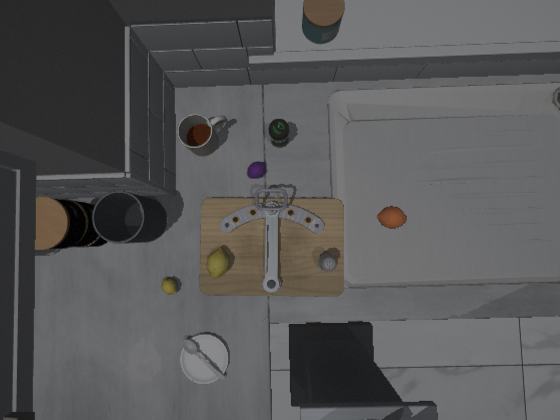

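The scene shows the board with its arm. The lemon is on the board at top-image (217,262), which is +y (robot's left). The ring is at about (272,197), the pivot at (271,284) and the shaker at (327,262).

```bash
cat > h.py <<'E'
import numpy as np, cv2
from rig import ctrl, optics
def ray(n,u,v,z):
    c=optics.camera_info(n); R,t=np.array(c["R"]),np.array(c["t"])
    o=-R.T@t; d=R.T@np.linalg.inv(c["mtx"])@[u,v,1]
    return o+d*(z-o[2])/d[2]
def proj(n,X):
    c=optics.camera_info(n); p=np.array(c["mtx"])@(np.array(c["R"])@X+np.array(c["t"])); return p[:2]/p[2]
E
python3 - <<'E'
from h import *
a=np.load("top0.npz");im=a["im"];hsv=cv2.cvtColor(im,cv2.COLOR_RGB2HSV)
sub=im[150:310,180:360][:,:,::-1]
cv2.imwrite("pics/topc.png",cv2.resize(sub,None,fx=4,fy=4,interpolation=cv2.INTER_CUBIC)[:600])
m=cv2.inRange(hsv,(8,60,40),(25,255,255));m[:,:190]=0;m[:,350:]=0;m[:190]=0;m[300:]=0
m=cv2.morphologyEx(m,cv2.MORPH_OPEN,np.ones((3,3)))
r=cv2.minAreaRect(cv2.findNonZero(m));print(r)
b=np.array([ray("top",*p,0.022) for p in cv2.boxPoints(r)]);print(b.round(3),b.mean(0).round(4))
for nm,u,v,z in[("pivot",271,284,.06),("ringtop",272,190,.11),("lemon",217,262,.045),("salt",327,262,.08),("jar",279,128,.1)]: print(nm,ray("top",u,v,z).round(3))
E
```

```text
((271.59375, 246.1532745361328), (142.95542907714844, 96.88131713867188), 0.5456576347351074)
[[0.421 0.386 0.022]
 [0.649 0.38  0.022]
 [0.635 0.041 0.022]
 [0.409 0.052 0.022]] [0.5287 0.2148 0.022 ]
pivot [0.444 0.217 0.06 ]
ringtop [0.651 0.207 0.11 ]
lemon [0.495 0.34  0.045]
salt [0.491 0.091 0.08 ]
jar [0.79  0.188 0.1  ]
```

View pics/topc.png

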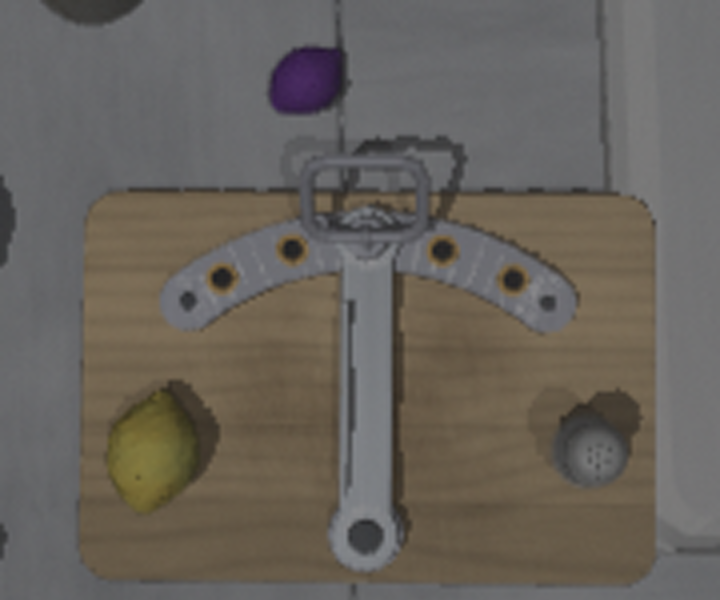

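Call:
jog_arm([
  [255, [0, 20, -36], 0],
  [255, [0, 40, -72], 0],
  [255, [0, 60, -108], 0],
  [255, [0, 80, -144], 0],
  [255, [0, 100, -180], 0],
])

```text
clock: 0.52
position: [0.3398, -0.6968, 0.4129]
tcp_rot: [0.974, 0.225, -0.0, -0.0]
ft_force: [0.4, -2.6, -0.7]
opening: 0.0254
finger_force: 0.0
```

Call:
jog_arm([
  [255, [0, 28, -28], 0],
  [255, [0, 56, -56], 0],
  [255, [0, 84, -84], 0],
  [255, [0, 112, -112], 0],
  [255, [0, 140, -140], 0],
])

```text
clock: 0.93
position: [0.4024, -0.7687, 0.501]
tcp_rot: [0.969, 0.244, 0.008, 0.032]
ft_force: [18.7, 8.9, -3.3]
opening: 0.0001
finger_force: 0.0
```

Call:
jog_arm([
  [255, [0, 0, 0], 0],
])

```text
clock: 1.02
position: [0.3982, -0.7698, 0.5017]
tcp_rot: [0.971, 0.237, 0.014, 0.03]
ft_force: [-0.6, 0.2, -0.4]
opening: -0.0003
finger_force: 0.0
```

```bash
cat >> h.py <<'E'
from scipy.spatial.transform import Rotation as Ro
def st():
    o=ctrl.get_obs(); R=Ro.from_quat(o["tcp_rot"]).as_matrix()
    print("clk",o["clock"],"p",np.round(o["position"],4),"q",np.round(o["q"],2),"F",np.round(o["ft_force"],1),"\nR cols",R.T.round(3).tolist())
    return o,R
E
python3 -c "
from h import *
st()"
```

```text
clk 1.0167 p [ 0.3982 -0.7698  0.5017] q [ 0.98  0.86  0.24  0.33 -0.2   1.9  -0.03] F [-0.6  0.2 -0.4] 
R cols [[0.887, 0.461, 0.013], [0.46, -0.886, 0.065], [0.041, -0.052, -0.998]]
```

Call:
jog_arm([
  [255, [0, 40, 0], 0],
  [255, [0, 80, 0], 0],
  [255, [0, 120, 0], 0],
  [255, [0, 160, 0], 0],
])

```text
clock: 1.35
position: [0.3962, -0.8056, 0.4804]
tcp_rot: [0.973, 0.226, 0.009, 0.045]
ft_force: [-1.0, 0.4, -0.5]
opening: 0.0001
finger_force: 0.0
```

```bash
python3 -c "
from h import *
st()"
```

```text
clk 1.35 p [ 0.3962 -0.8056  0.4804] q [ 0.95  0.99  1.    0.25 -0.89  1.91  0.06] F [-1.   0.4 -0.5] 
R cols [[0.897, 0.441, -0.003], [0.44, -0.894, 0.092], [0.038, -0.084, -0.996]]
```

Call:
jog_arm([
  [255, [0, -40, 30], 0],
  [255, [0, -80, 60], 0],
  [255, [0, -120, 90], 0],
  [255, [0, -160, 120], 0],
  [255, [0, -200, 120], 0],
])

```text
clock: 1.77
position: [0.3464, -0.7026, 0.3854]
tcp_rot: [0.973, 0.227, 0.008, 0.044]
ft_force: [0.5, -1.6, 0.9]
opening: -0.0002
finger_force: 0.0
```

```bash
python3 -c "
from h import *
st()"
```

```text
clk 1.7667 p [ 0.3464 -0.7026  0.3854] q [ 0.49  0.76  1.14  1.16 -0.7   1.51  0.36] F [ 0.5 -1.6  0.9] 
R cols [[0.897, 0.442, -0.004], [0.44, -0.893, 0.09], [0.036, -0.082, -0.996]]
```

Call:
jog_arm([
  [255, [0, 41, 9], 0],
  [255, [0, 82, 18], 0],
  [255, [0, 123, 27], 0],
  [255, [0, 164, 27], 0],
  [255, [0, 205, 27], 0],
])

```text
clock: 2.18
position: [0.4238, -0.8553, 0.376]
tcp_rot: [0.973, 0.225, 0.013, 0.052]
ft_force: [0.1, -3.6, 5.9]
opening: -0.0001
finger_force: 0.0
```

```bash
python3 -c "
from h import *
st()"
```

```text
clk 2.1833 p [ 0.4238 -0.8553  0.376 ] q [ 0.93  1.11  1.1   0.29 -1.01  1.78  0.09] F [ 0.1 -3.6  5.9] 
R cols [[0.898, 0.439, 0.002], [0.437, -0.893, 0.107], [0.049, -0.095, -0.994]]
```

Now at the outer limit; push on and see how the tilt grows.

Call:
jog_arm([
  [255, [0, 41, 0], 0],
  [255, [0, 82, 0], 0],
  [255, [0, 123, 0], 0],
  [255, [0, 164, 0], 0],
  [255, [0, 205, 0], 0],
])

```text
clock: 2.6
position: [0.4351, -0.8809, 0.3482]
tcp_rot: [0.972, 0.225, 0.016, 0.07]
ft_force: [0.2, 1.0, 0.1]
opening: -0.0001
finger_force: 0.0
```

```bash
python3 -c "
from h import *
st()"
```

```text
clk 2.6 p [ 0.4351 -0.8809  0.3482] q [ 0.95  1.18  1.29  0.24 -1.22  1.75  0.08] F [0.2 1.  0.1] 
R cols [[0.898, 0.439, -0.001], [0.435, -0.889, 0.144], [0.062, -0.13, -0.99]]
```

Call:
jog_arm([
  [255, [0, 41, 0], 0],
])

```text
clock: 2.68
position: [0.4407, -0.8908, 0.3432]
tcp_rot: [0.971, 0.225, 0.019, 0.083]
ft_force: [-0.4, 0.3, 0.2]
opening: 0.0004
finger_force: 0.0
```

Call:
jog_arm([
  [255, [0, 200, 0], 0],
])

```text
clock: 2.77
position: [0.446, -0.9014, 0.3382]
tcp_rot: [0.969, 0.225, 0.023, 0.097]
ft_force: [-0.4, -0.0, -0.2]
opening: -0.0002
finger_force: 0.0
```

Call:
jog_arm([
  [255, [0, 200, -200], 0],
])

```text
clock: 2.85
position: [0.4449, -0.9003, 0.355]
tcp_rot: [0.969, 0.224, 0.025, 0.105]
ft_force: [-0.3, -0.6, -2.5]
opening: -0.0
finger_force: 0.0
```

Call:
jog_arm([
  [255, [0, 200, -200], 0],
])

```text
clock: 2.93
position: [0.4429, -0.8973, 0.3854]
tcp_rot: [0.967, 0.224, 0.027, 0.118]
ft_force: [-1.1, 0.5, 1.0]
opening: 0.0002
finger_force: 0.0
```

```bash
python3 -c "
from h import *
st()"
```

```text
clk 2.9333 p [ 0.4429 -0.8973  0.3854] q [ 0.95  1.14  1.29  0.24 -1.22  1.68  0.08] F [-1.1  0.5  1. ] 
R cols [[0.898, 0.44, 0.0], [0.427, -0.872, 0.241], [0.106, -0.216, -0.971]]
```

Run:
```python
from h import *
P=[]
for n in("scene","top"):
    d=np.load(n+"0.npz")["d"]; c=optics.camera_info(n); v,u=np.nonzero(d>0)
    X=np.linalg.inv(c["mtx"])@np.vstack([u,v,np.ones_like(u)])*d[v,u]; P.append((np.array(c["R"]).T@(X-np.array(c["t"])[:,None])).T)
P=np.vstack(P)
P=P[P[:,0]>0.66]
print("min x of surfaces, rows y bins, cols z bins")
zs=[.05,.15,.25,.35,.45,.55,.65,.75,.9,1.2]
print("z",zs)
for y in np.arange(-.9,.8,.1):
    r=[]
    for a,b in zip(zs,zs[1:]):
        s=P[(abs(P[:,1]-y)<.05)&(P[:,2]>a)&(P[:,2]<b)]
        r.append(round(float(np.percentile(s[:,0],1)),2) if len(s)>8 else None)
    print(round(y,1),r)
```

```text
min x of surfaces, rows y bins, cols z bins
z [0.05, 0.15, 0.25, 0.35, 0.45, 0.55, 0.65, 0.75, 0.9, 1.2]
-0.9 [None, None, None, None, None, None, None, None, None]
-0.8 [None, None, None, None, None, None, None, None, None]
-0.7 [None, None, None, 0.75, None, None, None, None, None]
-0.6 [None, None, None, 0.76, None, None, None, None, None]
-0.5 [0.93, 0.84, 0.84, 0.82, None, None, None, None, None]
-0.4 [0.91, 0.91, None, None, None, None, None, None, None]
-0.3 [0.91, 0.91, 1.04, None, None, None, None, None, None]
-0.2 [0.91, 0.91, 1.04, 1.04, 1.04, None, None, None, None]
-0.1 [0.91, 0.91, 1.04, 1.04, 1.04, 1.04, None, None, None]
-0.0 [0.91, 0.91, 1.04, 1.04, 1.04, 1.04, None, None, None]
0.1 [0.91, 0.91, 1.04, 1.04, 1.04, 1.04, None, None, None]
0.2 [0.77, 0.91, 0.93, 0.93, 0.93, 0.93, None, None, None]
0.3 [0.76, 0.92, 0.93, 0.93, 0.93, 0.93, None, None, None]
0.4 [0.66, 0.66, 0.66, 0.67, 0.67, 0.93, None, None, None]
0.5 [0.66, 0.66, 0.66, 0.67, 0.67, 0.67, None, None, None]
0.6 [0.66, 0.66, 0.66, 0.67, 0.67, None, None, None, None]
0.7 [0.66, 0.66, 0.66, 0.67, None, None, None, None, None]
```

```bash
cat >> h.py <<'E'
def tl(R,*dw): print("tool mm",(R.T@np.array(dw)*1000).round(1), "rows",round(np.linalg.norm(dw)/.0417,1))
E
python3 -c "
from h import *
o,R=st(); tl(R,.05,.45,.12); tl(R,.3,.53,0.03); tl(R,.35,.98,.15)"
```

```text
clk 2.9333 p [ 0.4429 -0.8973  0.3854] q [ 0.95  1.14  1.29  0.24 -1.22  1.68  0.08] F [-1.1  0.5  1. ] 
R cols [[0.898, 0.44, 0.0], [0.427, -0.872, 0.241], [0.106, -0.216, -0.971]]
tool mm [ 242.7 -342.1 -208.4] rows 11.2
tool mm [ 502.4 -326.9 -111.8] rows 14.6
tool mm [ 745.2 -669.  -320.2] rows 25.2
```

Call:
jog_arm([
  [255, [20, -28, -17], 0],
  [255, [40, -57, -35], 0],
  [255, [61, -85, -52], 0],
  [255, [81, -114, -70], 0],
  [255, [101, -142, -87], 0],
])

```text
clock: 3.35
position: [0.4618, -0.7201, 0.4356]
tcp_rot: [0.967, 0.224, 0.029, 0.119]
ft_force: [1.6, 0.6, 1.4]
opening: -0.0002
finger_force: 0.0
```

Call:
jog_arm([
  [255, [20, -28, -17], 0],
  [255, [40, -57, -35], 0],
  [255, [61, -85, -52], 0],
  [255, [81, -114, -70], 0],
  [255, [101, -142, -87], 0],
])

```text
clock: 3.77
position: [0.4824, -0.534, 0.4851]
tcp_rot: [0.967, 0.224, 0.03, 0.118]
ft_force: [0.9, 0.8, 0.2]
opening: 0.0
finger_force: 0.0
```

Call:
jog_arm([
  [255, [34, -22, -8], 0],
  [255, [69, -45, -15], 0],
  [255, [103, -67, -23], 0],
  [255, [137, -90, -31], 0],
  [255, [172, -112, -38], 0],
])

```text
clock: 4.18
position: [0.5851, -0.3539, 0.495]
tcp_rot: [0.967, 0.224, 0.03, 0.117]
ft_force: [1.8, -0.3, 0.6]
opening: -0.0001
finger_force: 0.0
```

```bash
python3 -c "
from h import *
o,R=st(); p=np.array(o['position']); tl(R,*(np.array([.76,.1,.53])-p))"
```

```text
clk 4.1833 p [ 0.5851 -0.3539  0.495 ] q [-0.44  0.57  1.43  1.35 -0.52  1.44 -0.22] F [ 1.8 -0.3  0.6] 
R cols [[0.898, 0.44, 0.006], [0.425, -0.872, 0.241], [0.111, -0.214, -0.971]]
tool mm [ 356.9 -313.1 -111.3] rows 11.7
```

Call:
jog_arm([
  [255, [30, -27, -9], 0],
  [255, [61, -53, -19], 0],
  [255, [91, -80, -28], 0],
  [255, [122, -107, -38], 0],
  [255, [152, -134, -48], 0],
])

```text
clock: 4.6
position: [0.6592, -0.1607, 0.5091]
tcp_rot: [0.967, 0.224, 0.03, 0.117]
ft_force: [0.0, -0.3, 1.2]
opening: -0.0
finger_force: 0.0
```

Call:
jog_arm([
  [255, [30, -27, -9], 0],
  [255, [61, -53, -19], 0],
  [255, [91, -80, -28], 0],
  [255, [122, -107, -38], 0],
  [255, [152, -134, -48], 0],
])

```text
clock: 5.02
position: [0.7334, 0.0328, 0.5239]
tcp_rot: [0.967, 0.224, 0.029, 0.117]
ft_force: [0.4, 0.1, -0.2]
opening: -0.0003
finger_force: 0.0
```

```bash
python3 -c "
from h import *
o,R=st(); tl(R,.04,0,0);tl(R,.03,0,.03)"
```

```text
clk 5.0167 p [0.7334 0.0328 0.5239] q [-0.81  0.73  1.38  1.04 -0.56  1.68 -0.82] F [ 0.4  0.1 -0.2] 
R cols [[0.898, 0.44, 0.005], [0.426, -0.873, 0.239], [0.109, -0.213, -0.971]]
tool mm [35.9 17.   4.4] rows 1.0
tool mm [ 27.1  20.  -25.9] rows 1.0
```

Call:
jog_arm([
  [255, [31, 9, -18], 0],
  [255, [63, 18, -37], 0],
  [255, [94, 26, -55], 0],
])

```text
clock: 5.27
position: [0.8009, 0.0557, 0.5587]
tcp_rot: [0.966, 0.228, 0.019, 0.121]
ft_force: [1.3, -1.4, -1.6]
opening: 0.0002
finger_force: 0.0
```

Call:
jog_arm([
  [255, [35, 21, -15], 0],
])

```text
clock: 5.35
position: [0.8124, 0.0559, 0.5544]
tcp_rot: [0.965, 0.232, 0.013, 0.124]
ft_force: [1.4, -0.5, -1.8]
opening: -0.0
finger_force: 0.0
```

Call:
jog_arm([
  [255, [35, 21, -15], 0],
])

```text
clock: 5.43
position: [0.8218, 0.0641, 0.5513]
tcp_rot: [0.96, 0.245, 0.011, 0.136]
ft_force: [0.2, -0.9, -2.1]
opening: -0.0002
finger_force: 0.0
```

Call:
jog_arm([
  [255, [35, 21, -15], 0],
])

```text
clock: 5.52
position: [0.8355, 0.0821, 0.5543]
tcp_rot: [0.953, 0.263, 0.022, 0.149]
ft_force: [0.8, 1.9, -1.6]
opening: -0.0
finger_force: 0.0
```

```bash
python3 -c "
from h import *
o,R=st(); tl(R,.04,0,0);tl(R,.03,0,.03)"
```

```text
clk 5.5167 p [0.8355 0.0821 0.5543] q [-0.4   0.8   0.55  0.39 -0.11  1.9  -1.1 ] F [ 0.8  1.9 -1.6] 
R cols [[0.86, 0.508, -0.037], [0.495, -0.817, 0.295], [0.12, -0.273, -0.955]]
tool mm [34.4 19.8  4.8] rows 1.0
tool mm [ 24.7  23.7 -25.1] rows 1.0
```

Call:
jog_arm([
  [255, [0, -10, 38], 0],
  [255, [0, -20, 76], 0],
  [255, [0, -30, 114], 0],
])

```text
clock: 5.77
position: [0.8343, 0.0794, 0.4368]
tcp_rot: [0.952, 0.266, 0.024, 0.148]
ft_force: [0.9, -0.8, -1.1]
opening: -0.0002
finger_force: 0.0
```

Call:
jog_arm([
  [255, [35, 20, 5], 0],
])

```text
clock: 5.85
position: [0.8458, 0.0654, 0.3967]
tcp_rot: [0.956, 0.257, -0.02, 0.137]
ft_force: [-6.1, -7.8, -19.3]
opening: -0.0002
finger_force: 0.0
```

Call:
jog_arm([
  [255, [35, 20, 5], 0],
])

```text
clock: 5.93
position: [0.8902, 0.0707, 0.4139]
tcp_rot: [0.955, 0.259, -0.002, 0.143]
ft_force: [4.6, 1.5, 3.3]
opening: -0.0003
finger_force: 0.0
```

Call:
jog_arm([
  [255, [35, 20, 5], 0],
])

```text
clock: 6.02
position: [0.9167, 0.075, 0.4292]
tcp_rot: [0.956, 0.258, 0.021, 0.139]
ft_force: [1.9, -2.6, 4.2]
opening: -0.0003
finger_force: 0.0
```

```bash
python3 -c "
from h import *
o,R=st(); tl(R,.04,0,0);tl(R,.03,0,.03)"
```

```text
clk 6.0167 p [0.9167 0.075  0.4292] q [-0.36  0.99  0.69  0.35 -0.32  1.78 -1.1 ] F [ 1.9 -2.6  4.2] 
R cols [[0.866, 0.499, -0.032], [0.488, -0.828, 0.277], [0.112, -0.255, -0.96]]
tool mm [34.6 19.5  4.5] rows 1.0
tool mm [ 25.   22.9 -25.5] rows 1.0
```

Call:
jog_arm([
  [255, [29, 23, -19], 0],
])

```text
clock: 6.1
position: [0.9168, 0.0663, 0.4375]
tcp_rot: [0.958, 0.25, 0.021, 0.138]
ft_force: [-0.6, -1.9, -0.3]
opening: 0.0
finger_force: 0.0
```

Call:
jog_arm([
  [255, [29, 23, -19], 0],
])

```text
clock: 6.18
position: [0.9131, 0.0579, 0.4503]
tcp_rot: [0.96, 0.242, 0.022, 0.137]
ft_force: [-0.3, -1.1, 1.5]
opening: -0.0001
finger_force: 0.0
```

Call:
jog_arm([
  [255, [29, 23, -19], 0],
])

```text
clock: 6.27
position: [0.9097, 0.0533, 0.4618]
tcp_rot: [0.961, 0.239, 0.024, 0.137]
ft_force: [0.2, -1.1, 0.8]
opening: -0.0002
finger_force: 0.0
```

```bash
python3 -c "
from h import *
o,R=st(); tl(R,.04,0,0);tl(R,0,.04,0);tl(R,0,0,.04)"
```

```text
clk 6.2667 p [0.9097 0.0533 0.4618] q [-0.33  1.05  1.27  0.27 -0.87  1.88 -1.04] F [ 0.2 -1.1  0.8] 
R cols [[0.885, 0.465, -0.019], [0.452, -0.849, 0.274], [0.111, -0.251, -0.962]]
tool mm [35.4 18.1  4.4] rows 1.0
tool mm [ 18.6 -34.  -10. ] rows 1.0
tool mm [ -0.8  11.  -38.5] rows 1.0
```

Call:
jog_arm([
  [255, [35, 18, 5], 0],
])

```text
clock: 6.35
position: [0.9084, 0.0518, 0.4623]
tcp_rot: [0.962, 0.238, 0.02, 0.135]
ft_force: [-1.0, -0.6, 2.2]
opening: 0.0003
finger_force: 0.0
```

Call:
jog_arm([
  [255, [35, 18, 5], 0],
])

```text
clock: 6.43
position: [0.9107, 0.0518, 0.4518]
tcp_rot: [0.962, 0.239, 0.016, 0.128]
ft_force: [-0.4, -2.3, 0.8]
opening: -0.0
finger_force: 0.0
```

Call:
jog_arm([
  [255, [35, 18, 5], 0],
])

```text
clock: 6.52
position: [0.9121, 0.0468, 0.4448]
tcp_rot: [0.963, 0.236, 0.012, 0.13]
ft_force: [-0.2, -0.3, -0.8]
opening: -0.0
finger_force: 0.0
```

```bash
python3 -c "
from h import *
o,R=st(); tl(R,.04,0,0);tl(R,0,.04,0);tl(R,0,0,.04)"
```

```text
clk 6.5167 p [0.9121 0.0468 0.4448] q [-0.31  1.1   1.45  0.24 -1.07  1.92 -1.03] F [-0.2 -0.3 -0.8] 
R cols [[0.888, 0.458, -0.039], [0.452, -0.855, 0.256], [0.084, -0.245, -0.966]]
tool mm [35.5 18.1  3.4] rows 1.0
tool mm [ 18.3 -34.2  -9.8] rows 1.0
tool mm [ -1.6  10.2 -38.6] rows 1.0
```

Call:
jog_arm([
  [255, [-5, -15, 37], 0],
  [255, [-10, -30, 74], 0],
])

```text
clock: 6.68
position: [0.9029, 0.0455, 0.3903]
tcp_rot: [0.963, 0.236, 0.014, 0.132]
ft_force: [2.0, -0.2, 1.3]
opening: 0.0001
finger_force: 0.0
```

Call:
jog_arm([
  [255, [35, 18, 3], 0],
])

```text
clock: 6.77
position: [0.9057, 0.05, 0.3632]
tcp_rot: [0.971, 0.213, -0.007, 0.108]
ft_force: [3.2, -16.3, -13.8]
opening: 0.0
finger_force: 0.0
```

Call:
jog_arm([
  [255, [35, 18, 3], 0],
])

```text
clock: 6.85
position: [0.9435, 0.0508, 0.3716]
tcp_rot: [0.966, 0.228, 0.012, 0.124]
ft_force: [4.3, 2.5, 1.1]
opening: -0.0003
finger_force: 0.0
```

Call:
jog_arm([
  [255, [35, 18, 3], 0],
])

```text
clock: 6.93
position: [0.9621, 0.0462, 0.369]
tcp_rot: [0.962, 0.237, 0.031, 0.133]
ft_force: [-0.2, -1.1, 1.0]
opening: -0.0003
finger_force: 0.0
```

```bash
python3 -c "
from h import *
o,R=st(); tl(R,.04,0,0);tl(R,0,.04,0);tl(R,0,0,.04)
print(ray('top',322,20,.3))"
```

```text
clk 6.9333 p [0.9621 0.0462 0.369 ] q [-0.29  1.16  1.29  0.24 -0.95  1.78 -1.07] F [-0.2 -1.1  1. ] 
R cols [[0.886, 0.464, -0.003], [0.447, -0.853, 0.27], [0.123, -0.24, -0.963]]
tool mm [35.4 17.9  4.9] rows 1.0
tool mm [ 18.5 -34.1  -9.6] rows 1.0
tool mm [ -0.1  10.8 -38.5] rows 1.0
[0.92682846 0.10505532 0.3       ]
```

Run:
```python
from h import *
for n,pts in(("top",[(322,20),(322,8),(305,30),(322,40),(322,55)]),("scene",[(443,170),(440,195),(430,185),(455,185)])):
    d=np.load(n+"0.npz")["d"]; c=optics.camera_info(n)
    for u,v in pts:
        X=np.linalg.inv(c["mtx"])@[u,v,1]*d[v,u]; print(n,u,v,(np.array(c["R"]).T@(X-np.array(c["t"]))).round(3))
im,_=optics.get_image("top"); cv2.imwrite("pics/t2.png",im[:,:,::-1])
```

```text
top 322 20 [0.956 0.099 0.245]
top 322 8 [0.978 0.099 0.247]
top 305 30 [0.965 0.128 0.191]
top 322 40 [0.945 0.095 0.187]
top 322 55 [0.922 0.094 0.168]
scene 443 170 [0.976 0.083 0.244]
scene 440 195 [0.97  0.055 0.194]
scene 430 185 [0.951 0.079 0.208]
scene 455 185 [1.    0.057 0.219]
```

View pics/t2.png

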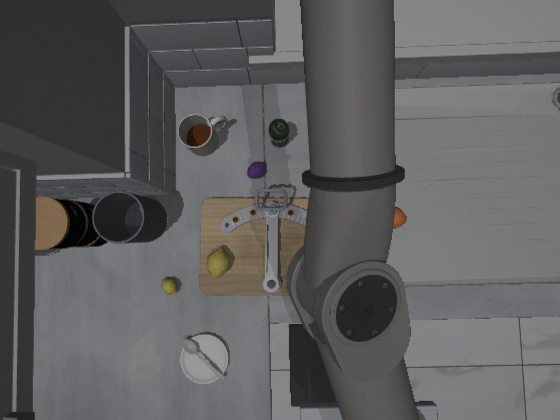

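Call:
jog_arm([
  [255, [33, 22, -7], 0],
])

```text
clock: 7.07
position: [0.9719, 0.0406, 0.3697]
tcp_rot: [0.96, 0.24, 0.044, 0.136]
ft_force: [-0.0, 0.5, 0.3]
opening: 0.0001
finger_force: 0.0
```

Call:
jog_arm([
  [255, [28, 21, -17], 0],
])

```text
clock: 7.15
position: [0.9769, 0.0358, 0.3794]
tcp_rot: [0.959, 0.241, 0.056, 0.139]
ft_force: [1.0, -0.4, 0.3]
opening: 0.0002
finger_force: 0.0
```

Call:
jog_arm([
  [255, [28, 21, -17], 0],
])

```text
clock: 7.23
position: [0.9808, 0.032, 0.3933]
tcp_rot: [0.957, 0.242, 0.069, 0.142]
ft_force: [0.0, -0.9, 0.5]
opening: 0.0002
finger_force: 0.0
```

Call:
jog_arm([
  [255, [28, 21, -17], 0],
])

```text
clock: 7.32
position: [0.9846, 0.0289, 0.4064]
tcp_rot: [0.956, 0.243, 0.082, 0.145]
ft_force: [0.4, -0.1, 0.7]
opening: -0.0
finger_force: 0.0
```

```bash
python3 -c "
from h import *
o,R=st(); tl(R,.04,0,0);tl(R,0,.04,0);tl(R,0,0,.04)"
```

```text
clk 7.3167 p [0.9846 0.0289 0.4064] q [-0.28  1.13  1.29  0.24 -0.95  1.7  -1.04] F [ 0.4 -0.1  0.7] 
R cols [[0.868, 0.489, 0.087], [0.441, -0.84, 0.316], [0.228, -0.236, -0.945]]
tool mm [34.7 17.7  9.1] rows 1.0
tool mm [ 19.6 -33.6  -9.5] rows 1.0
tool mm [  3.5  12.7 -37.8] rows 1.0
```

Call:
jog_arm([
  [255, [24, 21, -25], 0],
])

```text
clock: 7.4
position: [0.9841, 0.0258, 0.4244]
tcp_rot: [0.954, 0.244, 0.093, 0.147]
ft_force: [-0.2, 0.4, -0.6]
opening: -0.0003
finger_force: 0.0
```

Call:
jog_arm([
  [255, [24, 21, -25], 0],
])

```text
clock: 7.48
position: [0.9826, 0.0232, 0.4458]
tcp_rot: [0.952, 0.245, 0.105, 0.15]
ft_force: [-0.5, 0.2, 0.9]
opening: 0.0001
finger_force: 0.0
```

Call:
jog_arm([
  [255, [24, 21, -25], 0],
])

```text
clock: 7.57
position: [0.9809, 0.0209, 0.4665]
tcp_rot: [0.95, 0.246, 0.117, 0.152]
ft_force: [-0.7, 0.5, -0.3]
opening: -0.0001
finger_force: 0.0
```

Call:
jog_arm([
  [255, [24, 21, -25], 0],
])

```text
clock: 7.65
position: [0.9788, 0.0188, 0.4865]
tcp_rot: [0.948, 0.247, 0.128, 0.155]
ft_force: [0.2, -0.0, -0.8]
opening: -0.0001
finger_force: 0.0
```

```bash
python3 -c "
from h import *
o,R=st(); tl(R,.04,0,0);tl(R,0,.04,0);tl(R,0,0,.04)"
```

```text
clk 7.65 p [0.9788 0.0188 0.4865] q [-0.28  1.05  1.29  0.24 -0.93  1.68 -1.01] F [ 0.2 -0.  -0.8] 
R cols [[0.845, 0.509, 0.167], [0.429, -0.83, 0.357], [0.32, -0.231, -0.919]]
tool mm [33.8 17.2 12.8] rows 1.0
tool mm [ 20.3 -33.2  -9.2] rows 1.0
tool mm [  6.7  14.3 -36.8] rows 1.0
```

Call:
jog_arm([
  [255, [24, 21, -24], 0],
])

```text
clock: 7.73
position: [0.9767, 0.0166, 0.5057]
tcp_rot: [0.945, 0.248, 0.14, 0.158]
ft_force: [0.5, 0.7, 0.3]
opening: -0.0
finger_force: 0.0
```

Call:
jog_arm([
  [255, [24, 21, -24], 0],
])

```text
clock: 7.82
position: [0.9743, 0.0146, 0.5243]
tcp_rot: [0.943, 0.249, 0.151, 0.161]
ft_force: [-0.3, 0.2, -0.3]
opening: -0.0
finger_force: 0.0
```

Call:
jog_arm([
  [255, [24, 21, -24], 0],
])

```text
clock: 7.9
position: [0.9713, 0.0127, 0.5432]
tcp_rot: [0.941, 0.25, 0.161, 0.164]
ft_force: [0.0, -0.9, -0.6]
opening: -0.0
finger_force: 0.0
```

Call:
jog_arm([
  [255, [24, 21, -24], 0],
])

```text
clock: 7.98
position: [0.9679, 0.0111, 0.5623]
tcp_rot: [0.938, 0.25, 0.172, 0.167]
ft_force: [0.4, -0.2, -0.8]
opening: -0.0001
finger_force: 0.0
```

Call:
jog_arm([
  [255, [24, 21, -24], 0],
])

```text
clock: 8.07
position: [0.9639, 0.0097, 0.5816]
tcp_rot: [0.935, 0.251, 0.183, 0.17]
ft_force: [1.0, 0.1, 0.3]
opening: -0.0
finger_force: 0.0
```

Call:
jog_arm([
  [255, [24, 21, -24], 0],
])

```text
clock: 8.15
position: [0.9595, 0.0084, 0.601]
tcp_rot: [0.932, 0.252, 0.194, 0.173]
ft_force: [1.0, -0.2, 0.2]
opening: 0.0002
finger_force: 0.0
```

```bash
python3 -c "
from h import *
o,R=st(); tl(R,.04,0,0);tl(R,0,.04,0);tl(R,0,0,.04)"
```

```text
clk 8.15 p [0.9595 0.0084 0.601 ] q [-0.28  0.93  1.29  0.24 -0.91  1.65 -0.98] F [ 1.  -0.2  0.2] 
R cols [[0.798, 0.537, 0.275], [0.402, -0.814, 0.42], [0.449, -0.224, -0.865]]
tool mm [31.9 16.1 18. ] rows 1.0
tool mm [ 21.5 -32.5  -9. ] rows 1.0
tool mm [ 11.   16.8 -34.6] rows 1.0
```

Call:
jog_arm([
  [255, [4, -27, -26], 0],
  [255, [8, -54, -53], 0],
  [255, [11, -81, -79], 0],
])

```text
clock: 8.4
position: [0.8996, 0.098, 0.638]
tcp_rot: [0.933, 0.251, 0.194, 0.172]
ft_force: [0.9, 0.3, 0.6]
opening: 0.0001
finger_force: 0.0
```

Call:
jog_arm([
  [255, [4, -27, -26], 0],
  [255, [8, -54, -53], 0],
  [255, [11, -81, -79], 0],
])

```text
clock: 8.65
position: [0.84, 0.1894, 0.6757]
tcp_rot: [0.932, 0.252, 0.194, 0.172]
ft_force: [0.2, -0.2, 0.5]
opening: -0.0
finger_force: 0.0
```

```bash
python3 -c "
from h import *
o,R=st(); tl(R,.04,0,0);tl(R,0,.04,0);tl(R,0,0,.04)"
```

```text
clk 8.65 p [0.84   0.1894 0.6757] q [-0.66  0.81  1.38  0.41 -0.76  1.75 -1.09] F [ 0.2 -0.2  0.5] 
R cols [[0.798, 0.537, 0.275], [0.403, -0.814, 0.419], [0.449, -0.223, -0.865]]
tool mm [31.9 16.1 17.9] rows 1.0
tool mm [ 21.5 -32.6  -8.9] rows 1.0
tool mm [ 11.   16.7 -34.6] rows 1.0
```

Call:
jog_arm([
  [255, [31, 16, -20], 0],
])

```text
clock: 8.73
position: [0.8424, 0.2086, 0.692]
tcp_rot: [0.928, 0.262, 0.204, 0.17]
ft_force: [2.3, 6.6, 1.0]
opening: 0.0002
finger_force: 0.0
```

Call:
jog_arm([
  [255, [31, 16, -20], 0],
])

```text
clock: 8.82
position: [0.8484, 0.1884, 0.6987]
tcp_rot: [0.929, 0.251, 0.211, 0.172]
ft_force: [2.2, -4.5, -1.4]
opening: 0.0001
finger_force: 0.0
```

Call:
jog_arm([
  [255, [31, 16, -20], 0],
])

```text
clock: 8.9
position: [0.8491, 0.1884, 0.7142]
tcp_rot: [0.924, 0.254, 0.227, 0.176]
ft_force: [-0.1, -0.9, 0.7]
opening: -0.0002
finger_force: 0.0
```

Call:
jog_arm([
  [255, [31, 16, -20], 0],
])

```text
clock: 8.98
position: [0.8479, 0.1906, 0.7287]
tcp_rot: [0.919, 0.256, 0.241, 0.178]
ft_force: [-0.2, 1.4, 2.5]
opening: -0.0002
finger_force: 0.0
```

```bash
python3 -c "
from h import *
o,R=st(); tl(R,.04,0,0);tl(R,0,.04,0);tl(R,0,0,.04)"
```

```text
clk 8.9833 p [0.8479 0.1906 0.7287] q [-0.57  0.78  1.29  0.24 -0.73  1.75 -1.14] F [-0.2  1.4  2.5] 
R cols [[0.752, 0.557, 0.352], [0.385, -0.805, 0.452], [0.535, -0.205, -0.82]]
tool mm [30.1 15.4 21.4] rows 1.0
tool mm [ 22.3 -32.2  -8.2] rows 1.0
tool mm [ 14.1  18.1 -32.8] rows 1.0
```

Call:
jog_arm([
  [255, [33, 14, -17], 0],
])

```text
clock: 9.07
position: [0.8483, 0.1926, 0.7396]
tcp_rot: [0.915, 0.256, 0.254, 0.18]
ft_force: [0.1, -0.8, -0.4]
opening: -0.0004
finger_force: 0.0
```

Call:
jog_arm([
  [255, [33, 14, -17], 0],
])

```text
clock: 9.15
position: [0.8489, 0.1959, 0.7492]
tcp_rot: [0.911, 0.258, 0.266, 0.181]
ft_force: [-0.2, -1.1, -0.2]
opening: -0.0002
finger_force: 0.0
```

Call:
jog_arm([
  [255, [33, 14, -17], 0],
])

```text
clock: 9.23
position: [0.8489, 0.1991, 0.7593]
tcp_rot: [0.907, 0.259, 0.278, 0.183]
ft_force: [0.2, -0.4, -0.3]
opening: -0.0002
finger_force: 0.0
```

Call:
jog_arm([
  [255, [33, 14, -17], 0],
])

```text
clock: 9.32
position: [0.8481, 0.2023, 0.7701]
tcp_rot: [0.903, 0.259, 0.29, 0.184]
ft_force: [0.2, -0.6, 0.3]
opening: 0.0002
finger_force: 0.0
```

Call:
jog_arm([
  [255, [33, 14, -17], 0],
])

```text
clock: 9.4
position: [0.8467, 0.2053, 0.7816]
tcp_rot: [0.898, 0.26, 0.302, 0.185]
ft_force: [0.5, 0.5, -0.6]
opening: 0.0
finger_force: 0.0
```

Call:
jog_arm([
  [255, [33, 14, -17], 0],
])

```text
clock: 9.48
position: [0.8446, 0.2085, 0.7936]
tcp_rot: [0.894, 0.261, 0.314, 0.187]
ft_force: [-0.0, 0.9, -0.2]
opening: 0.0001
finger_force: 0.0
```

```bash
python3 -c "
from h import *
o,R=st(); tl(R,.04,0,0);tl(R,0,.04,0);tl(R,0,0,.04)"
```

```text
clk 9.4833 p [0.8446 0.2085 0.7936] q [-0.62  0.73  1.29  0.24 -0.7   1.65 -1.14] F [-0.   0.9 -0.2] 
R cols [[0.667, 0.583, 0.463], [0.349, -0.794, 0.497], [0.658, -0.17, -0.734]]
tool mm [26.7 14.  26.3] rows 1.0
tool mm [ 23.3 -31.8  -6.8] rows 1.0
tool mm [ 18.5  19.9 -29.3] rows 1.0
```

```bash
cat >> h.py <<'E'
PIV=np.array([.444,.2175]);
def ringc(az,r=.189,z=.091): return np.array([PIV[0]+r*np.cos(az),PIV[1]+r*np.sin(az),z])
E
python3 -c "
from h import *
o,R=st(); c=ray('top',271.5,199.75,.091); print(c)
s=np.load('scene0.npz')
az=np.arctan2(*(c[:2]-PIV)[::-1]); print('az',np.degrees(az), np.linalg.norm(c[:2]-PIV))
for r,z in((.189,.091),(.208,.11),(.17,.072)): X=ringc(az,r,z); print(proj('scene',X),proj('top',X))
im=s['im'][180:260,195:315][:,:,::-1]; cv2.imwrite('pics/sc.png',cv2.resize(im,None,fx=6,fy=6,interpolation=cv2.INTER_CUBIC))
C=np.array(ringc(az)); z=R[:,2]; P0=C-.11*z; d=P0-o['position']; print(P0); tl(R,*d)
"
```

```text
clk 9.4833 p [0.8446 0.2085 0.7936] q [-0.62  0.73  1.29  0.24 -0.7   1.65 -1.14] F [-0.   0.9 -0.2] 
R cols [[0.667, 0.583, 0.463], [0.349, -0.794, 0.497], [0.658, -0.17, -0.734]]
[0.63128835 0.2091084  0.091     ]
az -2.565467156166367 0.18747625360972736
[287.31589476 201.06749244] [271.5114491  199.06373584]
[294.85148226 194.86894457] [271.37000435 189.54916852]
[279.88548232 207.17952647] [271.647609   208.22280736]
[0.560439   0.22774089 0.17170092]
tool mm [-466.3 -423.8  266. ] rows 16.4
```

View pics/sc.png

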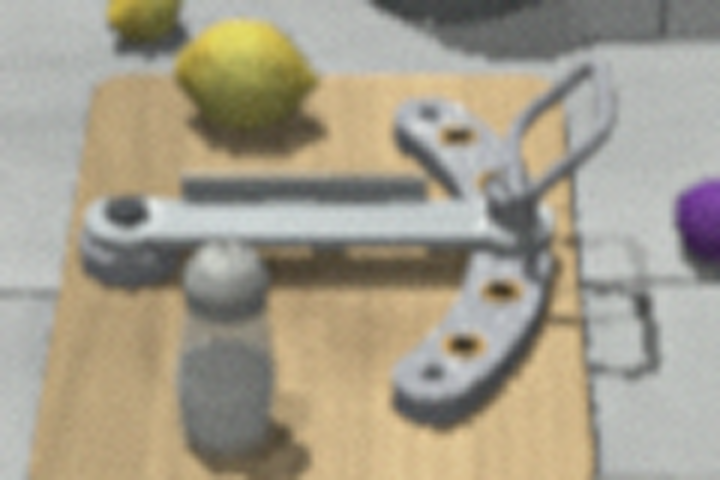

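Call:
jog_arm([
  [255, [-29, -26, 16], 7],
  [255, [-58, -53, 33], 14],
  [255, [-87, -79, 50], 21],
  [255, [-116, -106, 66], 28],
  [255, [-145, -132, 83], 35],
])

```text
clock: 9.9
position: [0.7807, 0.2138, 0.6533]
tcp_rot: [0.93, 0.033, 0.35, 0.104]
ft_force: [1.3, -0.1, 2.6]
opening: -0.0
finger_force: 0.0
```

```bash
cat >> h.py <<'E'
AZ=np.radians(-2.5)
def to(o,R,X): tl(R,*(np.array(X)-o["position"])); print("dist",np.linalg.norm(np.array(X)-o["position"]))
E
python3 -c "
from h import *
o,R=st(); z=R[:,2]; to(o,R,ringc(AZ)-.11*z); to(o,R,ringc(AZ)-.11*z+[0,0,.08])"
```

```text
clk 9.9 p [0.7807 0.2138 0.6533] q [-1.27  0.57  1.43  1.14 -0.37  1.15 -1.57] F [ 1.3 -0.1  2.6] 
R cols [[0.753, 0.134, 0.644], [-0.011, -0.976, 0.216], [0.658, -0.17, -0.734]]
tool mm [-474.2 -115.4  206.1] rows 12.7
dist 0.5297825258699579
tool mm [-422.7  -98.1  147.4] rows 11.0
dist 0.45826935949783865
```

Call:
jog_arm([
  [255, [-37, -9, 13], 6],
  [255, [-75, -17, 26], 12],
  [255, [-112, -26, 39], 18],
  [255, [-150, -35, 52], 18],
  [255, [-188, -44, 65], 18],
])

```text
clock: 10.32
position: [0.6818, 0.2204, 0.4753]
tcp_rot: [0.925, -0.11, 0.361, 0.047]
ft_force: [0.4, -0.4, -0.7]
opening: 0.0001
finger_force: 0.0
```

```bash
python3 -c "
from h import *
o,R=st(); z=R[:,2]; to(o,R,ringc(AZ)-.11*z); to(o,R,ringc(AZ)-.11*z+[0,0,.05])"
```

```text
clk 10.3167 p [0.6818 0.2204 0.4753] q [-1.7   0.4   1.45  1.71  0.03  0.75 -2.23] F [ 0.4 -0.4 -0.7] 
R cols [[0.715, -0.17, 0.678], [-0.238, -0.971, 0.008], [0.658, -0.167, -0.735]]
tool mm [-293.9   19.6  142. ] rows 7.8
dist 0.3269525396941323
tool mm [-260.    20.   105.2] rows 6.7
dist 0.28115215869457544
```

Call:
jog_arm([
  [255, [-37, 3, 15], 0],
  [255, [-74, 6, 30], 0],
  [255, [-111, 9, 45], 0],
  [255, [-148, 11, 60], 0],
  [255, [-185, 14, 75], 0],
])

```text
clock: 10.73
position: [0.5958, 0.2259, 0.2953]
tcp_rot: [0.925, -0.111, 0.361, 0.047]
ft_force: [-0.1, 1.3, -0.4]
opening: -0.0001
finger_force: 0.0
```

```bash
python3 -c "
from h import *
o,R=st(); z=R[:,2]; to(o,R,ringc(AZ)-.11*z); to(o,R,ringc(AZ)-.11*z+[0,0,.05])"
```

```text
clk 10.7333 p [0.5958 0.2259 0.2953] q [-1.82  0.49  1.4   2.1   0.1   0.4  -2.48] F [-0.1  1.3 -0.4] 
R cols [[0.715, -0.171, 0.678], [-0.238, -0.971, 0.006], [0.658, -0.166, -0.735]]
tool mm [-109.2    6.    67.3] rows 3.1
dist 0.1284378421626205
tool mm [-75.3   6.4  30.5] rows 2.0
dist 0.08153402551655892
```

```bash
python3 -c "
from h import *
o,R=st(); z=R[:,2]; to(o,R,ringc(AZ)-.04*z)"
```

```text
clk 10.7333 p [0.5958 0.2259 0.2953] q [-1.82  0.49  1.4   2.1   0.1   0.4  -2.48] F [-0.1  1.3 -0.4] 
R cols [[0.715, -0.171, 0.678], [-0.238, -0.971, 0.006], [0.658, -0.166, -0.735]]
tool mm [-109.2    6.   137.3] rows 4.2
dist 0.17553866988612296
```

Call:
jog_arm([
  [255, [-22, 1, 27], 0],
  [255, [-44, 2, 55], 0],
  [255, [-66, 4, 82], 0],
  [255, [-87, 5, 110], 0],
  [255, [-109, 6, 137], 0],
])

```text
clock: 11.15
position: [0.6065, 0.2213, 0.1579]
tcp_rot: [0.927, -0.115, 0.352, 0.057]
ft_force: [1.6, 0.0, 0.3]
opening: -0.0001
finger_force: 0.0
```

```bash
python3 -c "
from h import *
im,_=optics.get_image('scene'); cv2.imwrite('pics/s3.png',cv2.resize(im[120:280,160:360][:,:,::-1],None,fx=3.7,fy=3.7,interpolation=cv2.INTER_CUBIC))
o,R=st(); z=R[:,2]; to(o,R,ringc(AZ)+.038*z)"
```

```text
clk 11.2 p [0.6065 0.224  0.1556] q [-1.51  0.64  1.01  2.17  0.4   0.17 -2.91] F [ 0.4  1.8 -0.8] 
R cols [[0.727, -0.172, 0.665], [-0.251, -0.968, 0.025], [0.639, -0.185, -0.746]]
tool mm [-21.3   6.1 105.8] rows 2.6
dist 0.10805560138826703
```

View pics/s3.png

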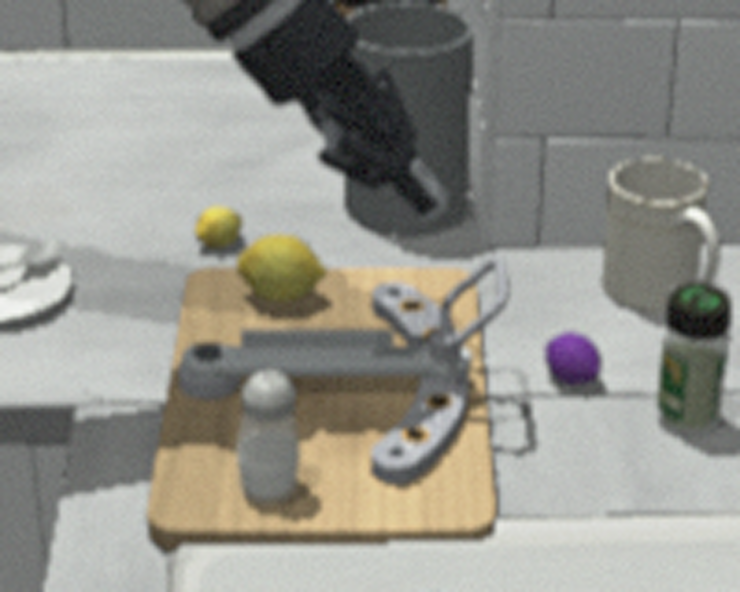

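Call:
jog_arm([
  [255, [0, 0, 0], -7],
  [255, [0, 0, 0], -14],
  [255, [0, 0, 0], -21],
  [255, [0, 0, 0], -28],
  [255, [0, 0, 0], -35],
])

```text
clock: 11.62
position: [0.6074, 0.2231, 0.16]
tcp_rot: [0.918, 0.173, 0.319, 0.16]
ft_force: [0.1, -0.7, 0.6]
opening: -0.0004
finger_force: 0.0
```

Call:
jog_arm([
  [255, [0, 0, 0], -7],
  [255, [0, 0, 0], -14],
  [255, [0, 0, 0], -21],
  [255, [0, 0, 0], -28],
  [255, [0, 0, 0], -35],
])

```text
clock: 12.03
position: [0.6072, 0.223, 0.16]
tcp_rot: [0.823, 0.441, 0.256, 0.249]
ft_force: [0.5, 0.1, -1.2]
opening: -0.0002
finger_force: 0.0
```

Call:
jog_arm([
  [255, [0, 0, 0], -7],
  [255, [0, 0, 0], -14],
  [255, [0, 0, 0], -20],
  [255, [0, 0, 0], -20],
])

```text
clock: 12.37
position: [0.6072, 0.2226, 0.16]
tcp_rot: [0.735, 0.576, 0.209, 0.289]
ft_force: [0.5, -0.4, -0.5]
opening: -0.0003
finger_force: 0.0
```

```bash
python3 -c "
from h import *
o,R=st(); z=R[:,2]; to(o,R,ringc(AZ)-.04*z);to(o,R,ringc(AZ)+.038*z)"
```

```text
clk 12.3667 p [0.6072 0.2226 0.16  ] q [-1.33  0.5   0.75  2.16  1.01  0.32 -1.89] F [ 0.5 -0.4 -0.5] 
R cols [[0.249, 0.968, -0.025], [0.726, -0.169, 0.666], [0.641, -0.184, -0.745]]
tool mm [ -4.9 -25.1  30.3] rows 1.0
dist 0.03963495272216231
tool mm [ -4.9 -25.1 108.3] rows 2.7
dist 0.11125877632186477
```

Call:
jog_arm([
  [255, [-2, -12, 15], 0],
  [255, [-5, -25, 30], 0],
  [255, [-5, -25, 30], 0],
])

```text
clock: 12.62
position: [0.6051, 0.2156, 0.1175]
tcp_rot: [0.737, 0.575, 0.208, 0.289]
ft_force: [-0.6, 0.2, -0.8]
opening: -0.0002
finger_force: 0.0
```

```bash
python3 -c "
from h import *
im,_=optics.get_image('scene'); cv2.imwrite('pics/s4.png',cv2.resize(im[140:240,220:360][:,:,::-1],None,fx=5.5,fy=5.5,interpolation=cv2.INTER_CUBIC))
o,R=st(); z=R[:,2]; to(o,R,ringc(AZ)+.038*z); print(proj('scene',np.array(o['position'])))"
```

```text
clk 12.6667 p [0.606  0.2154 0.1192] q [-1.36  0.62  0.81  2.19  1.13  0.19 -2.08] F [0.5 0.4 0.5] 
R cols [[0.253, 0.967, -0.027], [0.726, -0.171, 0.666], [0.64, -0.188, -0.745]]
tool mm [ 1.6  1.7 77.3] rows 1.9
dist 0.07736054736540147
[277.16089752 190.6467863 ]
```

View pics/s4.png

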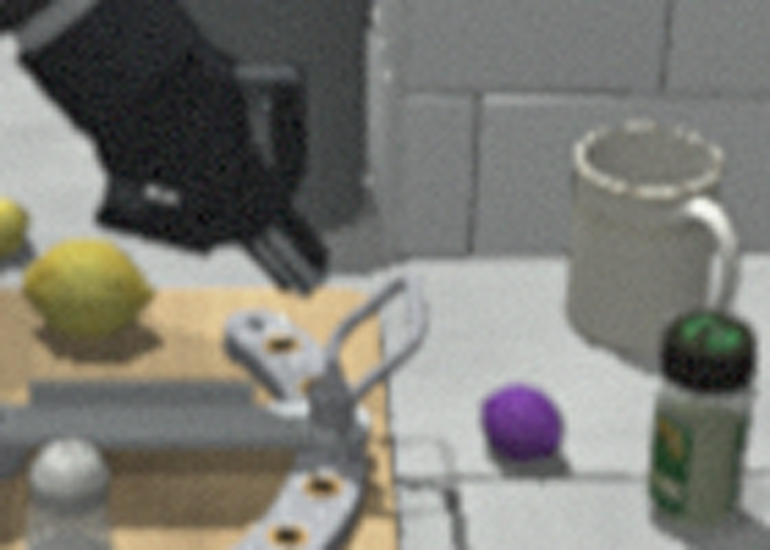

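The fingertip is at crop (308,282), lined up with the ring opening at about (378,340). Next I insert it.

Call:
jog_arm([
  [255, [1, 1, 20], 0],
  [255, [2, 2, 40], 0],
])

```text
clock: 12.83
position: [0.6352, 0.2117, 0.093]
tcp_rot: [0.736, 0.574, 0.211, 0.289]
ft_force: [0.3, 0.5, 0.8]
opening: 0.0003
finger_force: 0.0
```

```bash
python3 -c "
from h import *
o,R=st(); z=R[:,2]; to(o,R,ringc(AZ)+.038*z)"
```

```text
clk 12.8333 p [0.6352 0.2117 0.093 ] q [-1.25  0.68  0.72  2.15  1.41  0.18 -2.35] F [0.3 0.5 0.8] 
R cols [[0.252, 0.968, -0.022], [0.724, -0.173, 0.668], [0.643, -0.184, -0.744]]
tool mm [-2.9 -2.6 38.4] rows 0.9
dist 0.03863139362276872
```

Call:
jog_arm([
  [255, [-1, -1, 13], 0],
  [255, [-2, -2, 26], 0],
  [255, [-3, -2, 38], 0],
])

```text
clock: 13.08
position: [0.6578, 0.201, 0.0633]
tcp_rot: [0.736, 0.574, 0.21, 0.29]
ft_force: [-7.8, 1.3, 9.1]
opening: -0.0001
finger_force: 5.3
```

```bash
python3 -c "
from h import *
o,R=st(); z=R[:,2]; to(o,R,ringc(AZ)+.038*z); tl(R,0,0,.01)"
```

```text
clk 13.0833 p [0.6578 0.201  0.0633] q [-1.13  0.72  0.63  2.12  1.69  0.2  -2.62] F [-7.8  1.3  9.1] 
R cols [[0.253, 0.967, -0.023], [0.723, -0.173, 0.668], [0.643, -0.185, -0.744]]
tool mm [ 1.1 -1.  -0.2] rows 0.0
dist 0.0014654811233754022
tool mm [-0.2  6.7 -7.4] rows 0.2
```

Call:
jog_arm([
  [255, [0, 3, -4], 0],
  [255, [0, 7, -7], 0],
  [255, [0, 7, -7], 0],
])

```text
clock: 13.33
position: [0.658, 0.2006, 0.0739]
tcp_rot: [0.737, 0.573, 0.21, 0.289]
ft_force: [-0.9, -0.8, -1.1]
opening: 0.0001
finger_force: 0.3
```

```bash
python3 -c "
from h import *
o,R=st(); z=R[:,2]; to(o,R,ringc(AZ)+.038*z)"
```

```text
clk 13.3333 p [0.658  0.2006 0.0739] q [-1.14  0.7   0.65  2.12  1.6   0.19 -2.52] F [-0.9 -0.8 -1.1] 
R cols [[0.254, 0.967, -0.022], [0.723, -0.175, 0.668], [0.642, -0.185, -0.744]]
tool mm [ 1.6 -8.3  7.5] rows 0.3
dist 0.011329033742287506
```

Call:
jog_arm([
  [255, [0, 2, -2], 0],
  [255, [0, 4, -4], 0],
  [255, [0, 4, -4], 0],
])

```text
clock: 13.58
position: [0.6567, 0.2011, 0.0778]
tcp_rot: [0.737, 0.575, 0.209, 0.289]
ft_force: [-2.1, -0.0, -4.8]
opening: -0.0003
finger_force: 2.1
```

Call:
jog_arm([
  [255, [0, 3, -3], 0],
  [255, [0, 5, -6], 0],
  [255, [0, 5, -6], 0],
])

```text
clock: 13.83
position: [0.6562, 0.2012, 0.0852]
tcp_rot: [0.737, 0.575, 0.209, 0.289]
ft_force: [-1.8, -1.7, -5.6]
opening: 0.0
finger_force: 2.8
```

```bash
python3 -c "
from h import *
o,R=st(); z=R[:,2]; to(o,R,ringc(AZ)+.038*z)"
```

```text
clk 13.8333 p [0.6562 0.2012 0.0852] q [-1.16  0.68  0.66  2.12  1.48  0.19 -2.38] F [-1.8 -1.7 -5.6] 
R cols [[0.252, 0.967, -0.024], [0.726, -0.173, 0.665], [0.64, -0.185, -0.746]]
tool mm [  1.8 -14.5  17.2] rows 0.5
dist 0.022572207809344318
```

Call:
jog_arm([
  [255, [0, 3, -3], 0],
  [255, [0, 5, -6], 0],
  [255, [0, 7, -8], 0],
  [255, [0, 7, -8], 0],
])

```text
clock: 14.17
position: [0.6558, 0.2013, 0.0952]
tcp_rot: [0.737, 0.575, 0.209, 0.289]
ft_force: [-3.7, 0.4, -7.7]
opening: 0.0001
finger_force: 3.7
```

```bash
python3 -c "
from h import *
im,_=optics.get_image('scene'); cv2.imwrite('pics/s5.png',cv2.resize(im[140:240,220:360][:,:,::-1],None,fx=5.5,fy=5.5,interpolation=cv2.INTER_CUBIC))
o,R=st(); tl(R,0,0,.01)
X=np.array(o['position'])[:2]-PIV
for a in(5,10,15,16): print(a,(R.T@np.r_[Ro.from_euler('z',a,degrees=True).as_matrix()[:2,:2]@X-X,0]*1000).round(1))"
```

```text
clk 14.2167 p [0.6558 0.2012 0.095 ] q [-1.15  0.66  0.66  2.11  1.39  0.2  -2.28] F [-3.3 -0.1 -6.6] 
R cols [[0.252, 0.967, -0.025], [0.727, -0.172, 0.665], [0.639, -0.186, -0.747]]
tool mm [-0.2  6.6 -7.5] rows 0.2
5 [18.1 -2.7 -3. ]
10 [35.7 -6.7 -7.1]
15 [ 52.8 -11.7 -12.2]
16 [ 56.2 -12.9 -13.3]
```

View pics/s5.png

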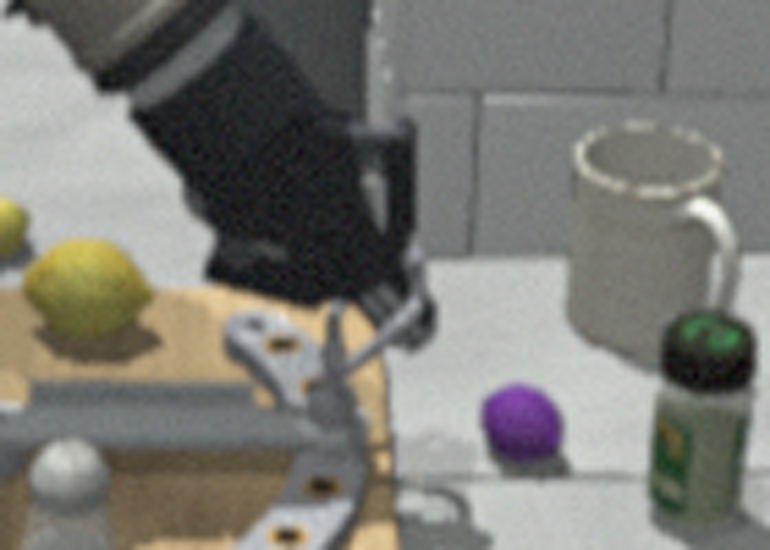

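The ring has lifted (its top is now at about (418,255)) with the finger under the bar, and the force of about 7 N matches 17–19 mm of lift. Next I swing towards +y.

Call:
jog_arm([
  [255, [4, -1, -1], 0],
  [255, [10, -2, -2], 0],
  [255, [16, -3, -3], 0],
  [255, [22, -4, -4], 0],
  [255, [26, -5, -5], 0],
])

```text
clock: 14.63
position: [0.6553, 0.2283, 0.0942]
tcp_rot: [0.737, 0.575, 0.208, 0.289]
ft_force: [-5.9, -0.5, -8.0]
opening: -0.0002
finger_force: 4.6
```

```bash
cat > lk.py <<'E'
from h import *
import sys
im,_=optics.get_image('scene'); cv2.imwrite('pics/%s.png'%sys.argv[1],cv2.resize(im[140:240,220:360][:,:,::-1],None,fx=5.5,fy=5.5,interpolation=cv2.INTER_CUBIC))
t,_=optics.get_image('top'); cv2.imwrite('pics/%st.png'%sys.argv[1],cv2.resize(t[170:300,190:350][:,:,::-1],None,fx=4.5,fy=4.5,interpolation=cv2.INTER_CUBIC))
o,R=st(); tl(R,0,0,.01)
E
python3 lk.py a
```

```text
clk 14.7333 p [0.6552 0.229  0.0941] q [-1.15  0.65  0.6   2.08  1.27  0.26 -2.18] F [-6.3 -0.9 -7.5] 
R cols [[0.251, 0.968, -0.026], [0.727, -0.171, 0.665], [0.639, -0.186, -0.747]]
tool mm [-0.3  6.6 -7.5] rows 0.2
```

View pics/a.png

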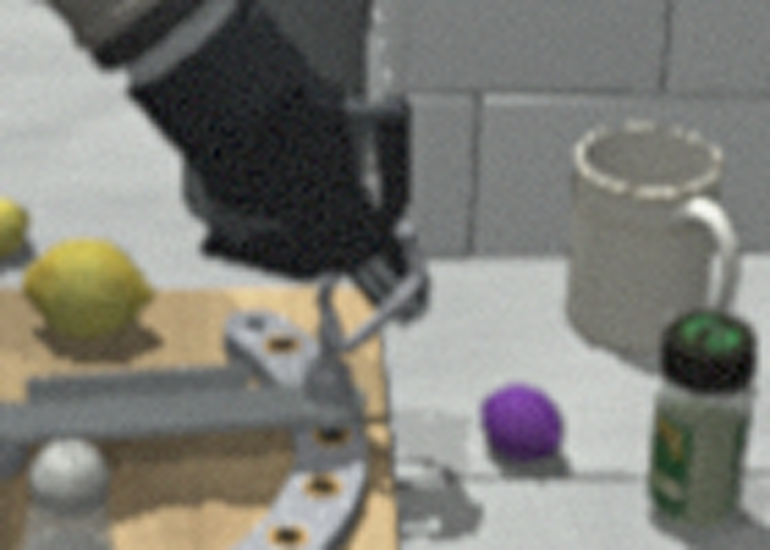

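The arm is following: the middle hole is now exposed at (330,433). Next is the second half of the swing.

Call:
jog_arm([
  [255, [5, -1, -1], 0],
  [255, [10, -3, -3], 0],
  [255, [15, -4, -4], 0],
  [255, [20, -6, -6], 0],
  [255, [25, -8, -8], 0],
])

```text
clock: 15.15
position: [0.6509, 0.2543, 0.0944]
tcp_rot: [0.737, 0.575, 0.208, 0.29]
ft_force: [-4.6, -2.4, -7.6]
opening: 0.0002
finger_force: 4.1
```

Call:
jog_arm([
  [255, [0, 0, 0], 0],
])

```text
clock: 15.23
position: [0.6506, 0.256, 0.0943]
tcp_rot: [0.736, 0.575, 0.208, 0.289]
ft_force: [-6.0, -0.9, -6.9]
opening: 0.0005
finger_force: 4.5
```

```bash
python3 lk.py b
python3 - <<'E'
from h import *
# expected arm angles: predicted pixel of ring parts in both views
for a in(8,10,11,12,12.5,13,14): 
    A=np.radians(a); print(a,proj('scene',ringc(A,.17,.062+.019)).round(1),proj('top',ringc(A,.12,.06)).round(1))
E
```

```text
clk 15.3333 p [0.6508 0.2551 0.0944] q [-1.15  0.65  0.55  2.05  1.19  0.32 -2.13] F [-5.1 -1.4 -7.1] 
R cols [[0.252, 0.967, -0.026], [0.727, -0.172, 0.665], [0.639, -0.187, -0.746]]
tool mm [-0.3  6.7 -7.5] rows 0.2
8 [278.6 198.2] [261.8 231.3]
10 [278.1 197.1] [260.  231.6]
11 [277.9 196.5] [259.1 231.8]
12 [277.6 196. ] [258.2 232. ]
12.5 [277.4 195.7] [257.7 232.1]
13 [277.3 195.4] [257.3 232.2]
14 [277.  194.9] [256.4 232.5]
```

View pics/b.png

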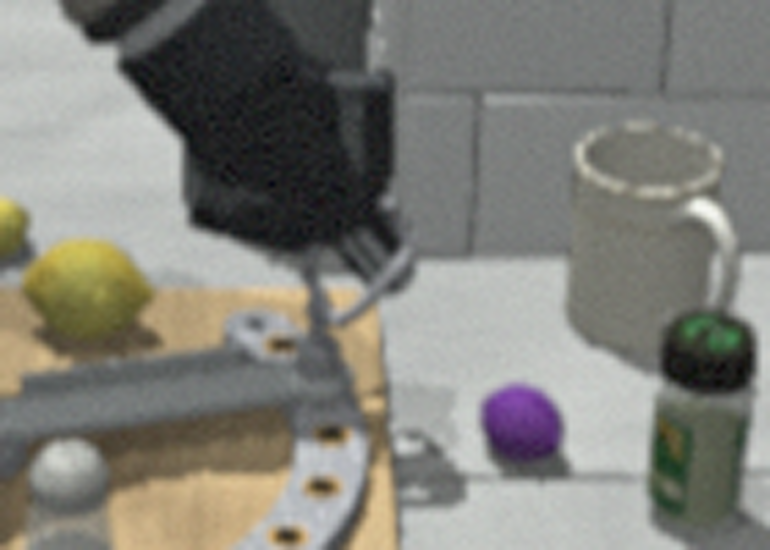

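The arm now spans most of the first pitch: the first lemon-side hole at (280,342) is just beyond the boss. From here I measure the arm angle numerically from depth, relative to the initial pictures.

```bash
cat > ang.py <<'E'
from h import *
def pts(n,d):
    c=optics.camera_info(n); v,u=np.nonzero(d>0)
    X=np.linalg.inv(c["mtx"])@np.vstack([u,v,np.ones_like(u)])*d[v,u]; return (np.array(c["R"]).T@(X-np.array(c["t"])[:,None])).T
def az(n,d):
    P=pts(n,d); v=P[:,:2]-PIV; r=np.hypot(*v.T); a=np.degrees(np.arctan2(v[:,1],v[:,0]))
    out=[]
    for lo,hi in((.04,.08),(.08,.11),(.11,.14)):
        k=(r>lo)&(r<hi)&(abs(P[:,2]-.056)<.009)&(abs(a)<35); out.append((int(k.sum()),round(float((np.percentile(a[k],5)+np.percentile(a[k],95))/2),2) if k.sum()>5 else None,round(float(np.median(a[k])),2) if k.sum()>5 else None))
    return out
if __name__=="__main__":
    for n in("top","scene"):
        print(n,"init",az(n,np.load(n+"0.npz")["d"])); im,d=optics.get_image(n); print(n,"now ",az(n,d))
E
python3 ang.py
```

```text
top init [(99, -0.1, 1.87), (80, -1.52, 0.08), (76, -1.71, -0.8)]
top now  [(101, 13.9, 17.67), (75, 12.83, 15.59), (52, 12.88, 13.63)]
scene init [(84, -1.18, 4.77), (76, -2.86, 2.13), (58, -1.74, 1.12)]
scene now  [(98, 12.12, 19.5), (65, 12.25, 17.57), (58, 12.05, 16.5)]
```

Call:
jog_arm([
  [255, [0, -2, 2], 0],
  [255, [0, -4, 4], 0],
  [255, [0, -6, 7], 0],
  [255, [0, -8, 9], 0],
  [255, [0, -8, 9], 0],
])

```text
clock: 15.85
position: [0.651, 0.2544, 0.0822]
tcp_rot: [0.737, 0.575, 0.208, 0.29]
ft_force: [-6.3, -1.7, -4.3]
opening: 0.0001
finger_force: 3.9
```

```bash
python3 -c "
from h import *
st()";python3 ang.py|grep now
```

```text
clk 15.85 p [0.651  0.2544 0.0822] q [-1.17  0.68  0.57  2.05  1.23  0.29 -2.18] F [-6.3 -1.7 -4.3] 
R cols [[0.253, 0.967, -0.027], [0.726, -0.171, 0.665], [0.639, -0.188, -0.746]]
top now  [(109, 13.74, 17.02), (68, 13.49, 16.8), (52, 12.43, 11.76)]
scene now  [(104, 11.02, 19.34), (71, 11.25, 16.82), (62, 11.51, 15.61)]
```

Call:
jog_arm([
  [255, [0, -2, 2], 0],
  [255, [0, -3, 4], 0],
  [255, [0, -3, 4], 0],
])

```text
clock: 16.2
position: [0.6513, 0.2541, 0.0773]
tcp_rot: [0.737, 0.575, 0.208, 0.289]
ft_force: [-5.8, -0.8, -5.3]
opening: -0.0001
finger_force: 4.2
```

Call:
jog_arm([
  [255, [0, -2, 2], 0],
  [255, [0, -3, 4], 0],
  [255, [0, -3, 4], 0],
])

```text
clock: 16.45
position: [0.6534, 0.2541, 0.0739]
tcp_rot: [0.736, 0.574, 0.209, 0.29]
ft_force: [-3.6, -1.6, -1.3]
opening: 0.0003
finger_force: 2.1
```

Call:
jog_arm([
  [255, [0, -2, 2], 0],
  [255, [0, -3, 4], 0],
  [255, [0, -3, 4], 0],
])

```text
clock: 16.7
position: [0.6542, 0.2542, 0.0695]
tcp_rot: [0.736, 0.574, 0.21, 0.29]
ft_force: [-6.3, 0.1, 6.7]
opening: 0.0003
finger_force: 3.6
```

```bash
python3 -c "
from h import *
o,R=st()";python3 ang.py|grep now
```

```text
clk 16.7 p [0.6542 0.2542 0.0695] q [-1.18  0.72  0.59  2.05  1.29  0.26 -2.26] F [-6.3  0.1  6.7] 
R cols [[0.253, 0.967, -0.024], [0.724, -0.172, 0.668], [0.642, -0.186, -0.744]]
top now  [(105, 14.11, 18.98), (81, 13.15, 15.39), (49, 11.84, 10.39)]
scene now  [(97, 12.79, 19.37), (71, 11.67, 16.68), (65, 12.14, 15.59)]
```

The load stayed on until about z = 0.077 and then vanished, so the pin went home. Retract along the finger axis.

Call:
jog_arm([
  [255, [0, 0, -6], 0],
  [255, [0, 0, -12], 0],
  [255, [0, 0, -18], 0],
])

```text
clock: 17.05
position: [0.6419, 0.2575, 0.0829]
tcp_rot: [0.736, 0.574, 0.209, 0.29]
ft_force: [-0.4, 0.7, 0.3]
opening: 0.0002
finger_force: 0.0
```

Call:
jog_arm([
  [255, [0, 0, -15], 0],
  [255, [0, 0, -30], 0],
  [255, [0, 0, -50], 0],
  [255, [0, 0, -75], 0],
])

```text
clock: 17.38
position: [0.5932, 0.2707, 0.1386]
tcp_rot: [0.737, 0.574, 0.208, 0.29]
ft_force: [-0.6, 0.4, 1.1]
opening: -0.0001
finger_force: 0.0
```

```bash
python3 ang.py|grep now
python3 - <<'E'
from ang import *
o,R=st()
# ring height: highest grey points around ring region, now vs initial
for n in("top","scene"):
    for lab,d,A in(("init",np.load(n+"0.npz")["d"],-2.5),("now",optics.get_image(n)[1],12.5)):
        P=pts(n,d); A=np.radians(A); u=np.array([np.cos(A),np.sin(A)]); v=P[:,:2]-PIV
        r=v@u; s=v@np.array([-u[1],u[0]])
        k=(r>.195)&(r<.225)&(abs(s)<.04)&(P[:,2]>.075)&(P[:,2]<.15)
        print(n,lab,k.sum(),"z",np.percentile(P[k,2],[50,90,98]).round(4),"r",np.median(r[k]).round(4),"s mid",((s[k].min()+s[k].max())/2).round(4))
E
```

```text
top now  [(99, 13.92, 16.99), (73, 12.74, 14.44), (70, 12.56, 14.21)]
scene now  [(102, 11.09, 19.48), (74, 11.53, 16.54), (63, 11.77, 15.28)]
clk 17.4833 p [0.5928 0.2735 0.1404] q [-1.24  0.5   0.51  2.12  1.1   0.46 -2.06] F [ 0.8  0.3 -0.1] 
R cols [[0.25, 0.968, -0.02], [0.725, -0.174, 0.666], [0.641, -0.182, -0.745]]
top init 122 z [0.1121 0.1154 0.1171] r 0.2047 s mid 0.0006
top now 135 z [0.1124 0.1159 0.1171] r 0.2048 s mid -0.0002
scene init 75 z [0.1111 0.1142 0.1151] r 0.2055 s mid -0.0029
scene now 69 z [0.1108 0.1144 0.1156] r 0.205 s mid -0.0039
```

The ring height matches its starting value, so the pin is home at +15°. Clear away and hand in.

Call:
jog_arm([
  [255, [0, 20, -25], 0],
  [255, [0, 40, -50], 0],
  [255, [0, 60, -75], 0],
  [255, [0, 60, -75], 0],
])

```text
clock: 17.92
position: [0.592, 0.2757, 0.2393]
tcp_rot: [0.737, 0.573, 0.212, 0.289]
ft_force: [0.9, 0.8, -0.5]
opening: -0.0002
finger_force: 0.0
```

```bash
python3 -c "
from h import *
for n,bx in(('top',{'lemon':(200,240,235,285),'salt':(314,345,245,280),'jar':(265,295,112,150)}),):
    im,d=optics.get_image(n);i0=np.load(n+'0.npz')['im']
    for k,(a,b,c,e) in bx.items(): print(k,np.abs(im[c:e,a:b].astype(int)-i0[c:e,a:b]).mean().round(1))
o,R=st(); print(ctrl.finish_job())"
```

```text
lemon 45.4
salt 8.0
jar 7.7
clk 17.9667 p [0.5911 0.2753 0.2367] q [-1.21  0.32  0.45  2.05  0.93  0.64 -1.78] F [ 0.2  0.3 -0.7] 
R cols [[0.254, 0.967, -0.02], [0.723, -0.176, 0.668], [0.643, -0.184, -0.744]]
the job is handed in; nothing more can be done
None
```

I handed the job in at 18 s: the guide arm is swung one hole towards the lemon (about +15°), the pin is home by ring height and lift force, and the gripper is clear; the shaker and spice jar look unmoved, but the last image check on the lemon was inconclusive (it changed a lot, probably the robot arm or its shadow over that patch).

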